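Set the draining board to its mark and lay the jug on it

ROBOT

A 6-joint arm with a two-finger parallel gripper is mounted at the origin on the work surface. World frame = base frame: x ahead of the robot, y to its left, z up, the work surface at z = 0. Lengths are in m, angles in degrees, forces in N, time in s.
With the tool pointing down it reaches from about 0.35 to 0.875 m from the base axis. Payload 4.2 kg.
Tool frame: the origin (TCP) lies on the front face of the gripper's body, between the roots of the fingers; the fingertips stand 70 mm ahead of it and the grasp point (between the pads) lies 51 mm ahead of it; z points along the fingers, y is the line along which they close (so a half turn about z gives the same grasp; the last joint's range is limited). The gripper opens to 87 mm and grips with 3 to 60 N. Pads are 19 mm wide; open, the fingers measure 117 mm over their backs; the gripper's body (75 mm by 190 mm) begins 51 mm behind the grasp point.
Start: joints at [79.103, 22.042, 0.453, 0, -68.411, -14.817], TCP at [0.271, 0.563, 0.292] pointing down, gripper open.
Joint ranges: [-179.83, 179.83], [-69.29, 118.12], [-61.27, 80.66], [-181.25, 117.63], [-171.15, -9.14], [-177.46, 177.46]. Speed limits (degrees/s): [159.86, 159.86, 180, 180, 180, 180].

INTERFACE

Orientations are given as [roll, pitch, yaw] about the fixed x, y, z axes, in that order (R = Rz(yaw) Ry(pitch) Rx(roll)).
In Python, from rig import get_state, cams, order gives the robot as it stands.
- The arm moves only by the tool drive_tool, never from a script. Its argument "rows" is a list of rows, each an object with "dp": the shift along the tool's x, y, z each as a share of 300 mm, from -1 to 1, a list of three; "rotation": the turn, a rotation vector about the tool's x, y, z each as a share of 0.15 rad, from -1 to 1, a list of three. In form: [{"dp": [dx, dy, dz], "rotation": [ax, ay, az]}, ...]. A call has exactly 5 rows; each row shifts and turns the commanded pose from where the row before left it, along the tool's axes as they then stand; what a row does not reach is not made up. A row lasts 1/10 s, in which the tool goes at most 50 mm and 8.59 degrees, less where a joint would pass 70% of its speed; a pose out of reach is approached as far as the arm can. A call with a number of a shift or a turn outside -1 to 1 is refused whole. A call with a gripper value outside its range is refused whole. "hand" is the closure, from 0 (fully open) to 1 (shut), set as the call begins (left out, the last holds). The fingers move at their own pace and stop on an object; "newtons" is the grip in N (left out, the last holds). Time passes only in rows, so rows that do not move let the fingers close, or fill a call up. It gives the time, the measured TCP pose, the force, the opening and the grip force at its end, in the units of the state.
- get_state(): the state, without advancing time (a new reading comes with each control period).
- cams.read_camera(name): name is "side" or "top"; returns a dict with "image" (420x560x3 uint8, red, green, blue), "fovy" (degrees; the focal length in pixels is half the picture's height over the tangent of half this angle, whatever the lens; pixels are square), "cx", "cy" (the principal point, pixels), "eye" and "attitude" of the camera in the world. Camera axes: x right, y down, z forward; pixel columns grow to the right and rows downward; lengths in m; the calibration is good to about 2 mm. A picture is of the moment at which its call begins. There is no depth.
- order.finish_job(): hands the job in; it is judged then, once.
The state is a dict: "time": time; "q": joint angles; "joint_vel": joint speeds; "joint_torque": joint torques, N m; "ee_pos": TCP position; "orientation": TCP orientation; "ft_force": force on the tool from outside, world axes, zero at the start; "wrist_torque": the same for the moment, N m; "finger_gap": opening from 0.0 (shut) to 1.0 (fully open); "grasp_force": force on a finger pad.
Only numpy, scipy, OpenCV 4.12 (cv2) and the standard library are available. Lean on these libraries where they do the work, as an engineer would, in place of code of your own. Each camera call takes 0.05 s, during which the arm holds its last target. There are 200 camera calls.

TASK

Raise the blue draining board by its orange tab until it is in line with the yellow mark on the scale arc, then let go of it for a couple of seconds to see that its stiff hinge holds. Then gently lay the flattened jug flat on the board, lengthwise on the slope and roughly in the middle, its open mouth pointing down the slope towards the lip, so that the board still stands at the mark with the jug on it. Do not shift the yellow mark, and leave the glass jar and the wooden spatula where they are.

Things in the scene. Friction and masses are not known exactly. Their poses are not given: they have to be found in the camera images.
- rest: Foot of the draining rest: grey plate 280 x 250 x 8 mm, fixed. Origin on the counter right below the hinge axis; the plate reaches from 40 mm before to 240 mm beyond it in x and from -110 to +140 mm in y. Cheeks at y = -100 and +100 mm carry the hinge, tops 64 mm above the counter. At y = +125 mm stands a steel scale arc (8 mm bar, radius 225 mm about the hinge axis, from level to 0.85 rad up).
- rest_axis (a point): Middle of the hinge axis, 50 mm above the counter, fixed to the foot. Its x is level and points from the hinge towards the board's free end, y lies along the hinge axis, z is up.
- board (a joint): Angle (rad) of the blue draining board above level: 0 = level, grows as the free end rises, up to 1.2. It turns about rest_axis' y axis. Stiff friction hinge: stays where it is left, slips at about 1.2 N m (raising takes 6 to 8 N at the tab; a hard push on the board pushes it down).
- board_tab (a point): Centre of the orange tab standing at right angles on the board's upper face near its free end: 12 mm thick along the board's x, 70 mm wide along y, 45 mm high. Lies 222 mm from the hinge axis along the board and 22.5 mm above the upper face (27.5 mm above the axis line). Axes as the board's.
- board_mid (a point): Point on the board's upper face, on its mid-line, 115 mm up the slope from the hinge axis: where the jug's middle belongs. The board's x runs up the slope, z out of its upper face. Plate 240 mm long from the hinge axis, 180 wide, 10 thick, upper face 5 mm above the axis line; at its low end a full-width lip (2 to 10 mm from the axis) stands 18 mm above the face.
- mark (a joint): Angle (rad) of the yellow mark, measured like board; the board is in line with it when both values are equal. It differs from start to start and must not be moved.
- mark_clip (a point): Centre of the yellow clip (35 x 18 x 14 mm, with a thin yellow rod towards the hinge) on the scale arc, 225 mm from the hinge axis, 125 mm to the +y side of the board's mid-line. Its x points away from the hinge axis.
- jug_center (a point): Centre, half-way up, of the flattened white plastic jug (60 to 130 g, 170 mm long, 40 mm thick), lying on the counter. Its x points to the open mouth, z up. From -85 to -37 mm in x the base part is 84 mm wide (y); from -37 to +53 mm the body is 56 mm wide (grip it here, across y, about x = 0 to 10 mm); from 53 to 85 mm the neck is 32 mm in diameter.
- jug_mouth (a point): Centre of the jug's dark open mouth, 85 mm along x from jug_center.
- jar_center (a point): Centre of a glass jar with a steel lid, 72 mm in diameter, 110 mm tall, standing: a bystander.
- spatula: Wooden spatula, 240 mm long, lying flat along its x: a bystander. (A fixed red crate, 110 mm high, with two blue caps in it, also stands at the far side beyond the jug, x above 0.66 m.)
Mind the look-alikes: they are no part of the job. Of the things that look like the part that bears jug_center, take the one that is farthest to the robot's right at the start.

How it is judged:
By the outcome, as a careful person would: the job done as asked, in the order asked, and still so for the second after the job is handed in, with the robot touching nothing.
It also fails if it takes over 67 s, if anything falls off the work surface, if the arm or the gripper's body presses on something with over 40 N, if the wrist force passes 120 N, or if a joint passes its speed limit or range.

## Working session

There is one attempt and no reset: what is moved stays moved. The work goes in short steps, Python scripts to look and compute and a tool call to move; the robot and the scene stay as the last step left them, time stands still between calls to the robot, and variables do not carry over. Pictures are saved under pics/ and viewed, at most 10 in all, crops included, and the job is handed in when it is done.

Besides the shell and the picture viewer there is one more tool, called after ">>>" by a JSON object that holds its "op" and its "data". drive_tool: Moves the arm, as the interface text tells. Shift numbers are shares of 300 mm and turn numbers shares of 0.15 rad, none past 1 either way. Its arguments: {"type":"object","properties":{"rows":{"type":"array"},"hand":{"type":"number"},"newtons":{"type":"number"}},"required":["rows"]}

```bash
ls; mkdir -p pics; python3 - <<'E'
from rig import get_state, cams
import cv2
print(get_state())
for n in ("side","top"):
    d=cams.read_camera(n); cv2.imwrite(f"pics/{n}0.png",d["image"][:,:,::-1])
    print(n,{k:v for k,v in d.items() if k!="image"})
E
```

```text
pics
{'time': 0.0, 'q': array([ 7.91028920e+01,  2.20921062e+01,  3.80102723e-01, -2.87657607e-02,
       -6.84113222e+01, -1.48159524e+01]), 'joint_vel': array([-0.03198347,  0.06379558, -0.00173116,  0.02418976,  0.0278611 ,
       -0.06598438]), 'joint_torque': array([ 1.14264581e-03, -3.90665531e+01,  1.87403655e+01,  4.21988949e+00,
        1.09871532e-02, -1.86734778e-04]), 'ee_pos': array([0.27095457, 0.56271705, 0.29114805]), 'orientation': array([ 1.79873938e+02, -5.70039911e-03, -2.57236670e+01]), 'ft_force': array([ 0.63906836,  0.20078027, -0.62441106]), 'wrist_torque': array([0.02066478, 0.02207154, 0.01427011]), 'grasp_force': 0.0, 'finger_gap': 0.9951351837650443}
side {'fovy': 49.88601527311417, 'cx': 280.92332034465136, 'cy': 209.14310493383456, 'eye': array([ 0.37479151, -0.91750991,  1.13792184]), 'attitude': array([-136.22115478,   -1.07144757,   -8.67357169])}
top {'fovy': 56.384809625592645, 'cx': 282.73949294263974, 'cy': 210.97975722459404, 'eye': array([0.3565537 , 0.05657677, 1.19320004]), 'attitude': array([-170.38482397,    1.01003451,  -90.71305364])}
```

View pics/side0.png

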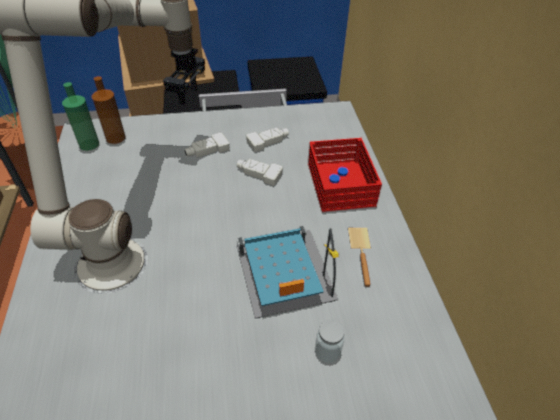

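View pics/top0.png

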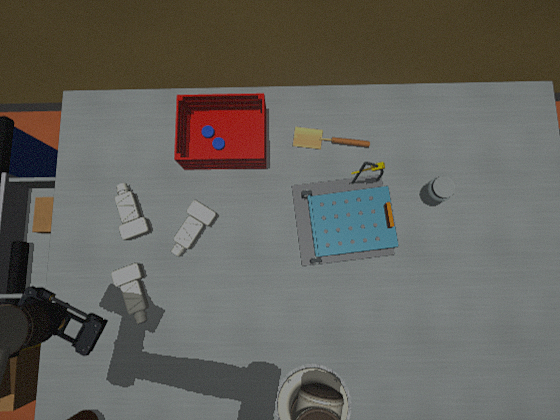

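Side and top views: look-alike jugs (top px) at A (130,212), B (197,228) and C (130,290). B is the rightmost of the robot (smallest y; side px (260,170)). The board's hinge is on the left in the top view, the tab is on the right at (390,215), and the yellow clip is at (378,167). I'll check these in one close crop.

```bash
cat > h.py <<'E'
import numpy as np, cv2
from scipy.spatial.transform import Rotation as R
from rig import get_state, cams
class Cam:
    def __init__(s,n):
        d=cams.read_camera(n); s.im=d["image"][:,:,::-1].copy(); s.cx,s.cy=d["cx"],d["cy"]
        s.f=210/np.tan(np.radians(d["fovy"])/2); s.e=np.array(d["eye"]); s.R=R.from_euler("xyz",d["attitude"],degrees=True).as_matrix()
    def ray(s,p): return s.R@np.array([(p[0]-s.cx)/s.f,(p[1]-s.cy)/s.f,1])
    def at(s,p,z): r=s.ray(p); return s.e+r*(z-s.e[2])/r[2]
    def px(s,P):
        c=(np.asarray(P,float)-s.e)@s.R; return c[...,:2]/c[...,2:]*s.f+[s.cx,s.cy]
    def crop(s,x,y,w,h,k): return cv2.resize(s.im[y:y+h,x:x+w],None,fx=k,fy=k,interpolation=cv2.INTER_CUBIC)
def tri(c1,p1,c2,p2):
    A=[];b=[]
    for c,p in((c1,p1),(c2,p2)):
        r=c.ray(p);r/=np.linalg.norm(r);M=np.eye(3)-np.outer(r,r);A.append(M);b.append(M@c.e)
    return np.linalg.lstsq(np.vstack(A),np.hstack(b),rcond=None)[0]
E
python3 - <<'E'
from h import *
t=Cam("top");s=Cam("side")
a=t.crop(285,145,133,133,3); b=s.crop(230,220,133,100,3); c=t.crop(165,190,60,75,3); d=s.crop(230,150,60,40,3)
o=np.zeros((600,800,3),np.uint8)
o[:399,:399]=a;o[:300,400:799]=b;o[300:525,400:580]=c;o[300:420,600:780]=d
cv2.imwrite("pics/c1.png",o)
E
```

```text
(no output)
```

View pics/c1.png

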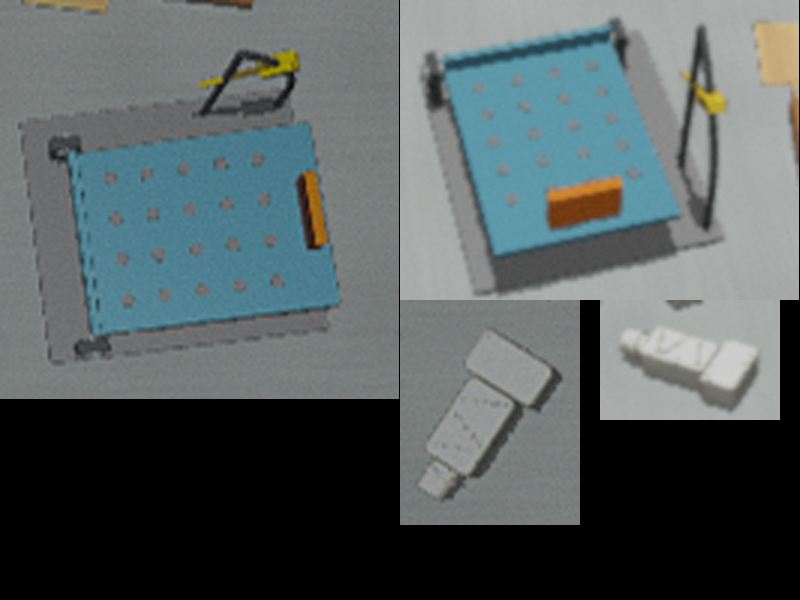

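```bash
cat > fit.py <<'E'
from h import *
from scipy.optimize import least_squares
t=Cam("top");s=Cam("side")
T=lambda u,v:(285+u/3,145+v/3); S=lambda u,v:(230+(u-400)/3,220+v/3)
def rest(p,L): 
    c,n=np.cos(p[2]),np.sin(p[2]); return np.array([p[0]+c*L[0]-n*L[1],p[1]+n*L[0]+c*L[1],L[2]])
def brd(p,a,L): c,n=np.cos(a),np.sin(a); return rest(p,(c*L[0]-n*L[2],L[1],.05+n*L[0]+c*L[2]))
O=[(t,T(20,122),0,(-.04,.14,.008)),(t,T(50,361),0,(-.04,-.11,.008)),(t,T(330,330),0,(.24,-.11,.008)),
 (t,T(309,124),3,(.24,.09,.005)),(t,T(339,303),3,(.24,-.09,.005)),(s,S(679,217),3,(.24,.09,0)),(s,S(497,252),3,(.24,-.09,0)),
 (t,T(313,210),3,(.222,0,.05)),(s,S(585,185),3,(.222,0,.05)),(t,T(281,64),4,(.225,.125,0)),(s,S(712,100),4,(.225,.125,0)),
 (t,T(203,83),4,(.1,.125,0))]
f=lambda p:np.concatenate([c.px(rest(p,L) if k==0 else brd(p,p[k],L))-q for c,q,k,L in O[:-1]])
r=least_squares(f,[.5,-.0,-1.6,.1,.4],loss="soft_l1");p=r.x
print("rest",p.round(4),np.degrees(p[2]));print(r.fun.reshape(-1,2).round(1).tolist()) if 0 else print(f(p).reshape(-1,2).round(1).tolist())
J=lambda u,v:(165+(u-400)/3,190+(v-300)/3)
JO=[(J(434,491),(.085,0,.03)),(J(490,330),(-.085,-.042,.04)),(J(559,374),(-.085,.042,.04)),(J(428,450),(.053,-.028,.04)),(J(468,475),(.053,.028,.04))]
best=None
for flip in(1,-1):
    g=lambda p:np.concatenate([t.px(rest(p,(L[0],flip*L[1],L[2])))-q for q,L in JO])
    for y in(-3,-1.5,0,1.5):
        q=least_squares(g,[.6,.3,y])
        if best is None or q.cost<best.cost: best=q
print("jug",best.x.round(4),np.degrees(best.x[2]),best.fun.reshape(-1,2).round(1).tolist())
for nm,c in(("jar_side",tri(t,(443,185),s,(331,330))),): print(nm,c)
E
python3 fit.py
```

```text
rest [ 0.5046 -0.0074 -1.4664  0.0585  0.5465] -84.0211628054965
[[-0.2, -0.9], [-0.2, 0.2], [-0.8, -0.5], [0.2, -1.1], [0.4, 0.3], [0.2, -0.7], [-1.7, 1.1], [0.7, -1.2], [-0.7, 0.4], [-0.8, -0.0], [-0.9, 0.3]]
jug [ 0.4993  0.3481 -3.723 ] -213.30976037614187 [[-0.8, 0.6], [0.6, -1.2], [0.6, -1.1], [-1.3, -0.1], [0.8, 1.7]]
jar_side [ 0.6058039  -0.37893611  0.10930564]
```

```bash
cat >> h.py <<'E'
REST=np.array([.5046,-.0074,-1.4664]); A0=.0585; MARK=.5465
def frame(a=0):  # board frame (R, origin)
    return (R.from_euler("z",REST[2])*R.from_euler("y",-a)).as_matrix(), np.array([REST[0],REST[1],.05])
def pose_on_board(a,L):  # tool z = -board z, tool y = board x; L is the TCP in board coords
    B,o=frame(a); return o+B@np.array(L), np.column_stack([B[:,1],B[:,0],-B[:,2]])
def now():
    s=get_state(); return s["ee_pos"],R.from_euler("xyz",s["orientation"],degrees=True).as_matrix()
def plan(c,t,N,msg=""):
    Rr=c[1].T@t[1]; r=R.from_matrix(Rr).as_rotvec()/N; p=c[1].T@(t[0]-c[0])
    S=sum(R.from_rotvec(r*k).as_matrix() for k in range(N)); d=np.linalg.solve(S,p)
    print(msg,N,"rows: dp",(d/.3).round(3).tolist(),"rot",(r/.15).round(3).tolist(),"mm/row",round(np.linalg.norm(d)*1e3,1),"deg/row",np.degrees(np.linalg.norm(r)).round(1))
E
python3 - <<'E'
from h import *
up=pose_on_board(A0,(.222,0,.083+.075)); g=pose_on_board(A0,(.222,0,.083))
print(up,g[0]); c=now()
plan(c,up,20,"to above"); plan(up,g,5,"down")
E
```

```text
(array([ 0.5267317 , -0.21862623,  0.22070931]), array([[ 0.99455565,  0.10402854,  0.00609262],
       [ 0.1042068 , -0.99285433, -0.05814833],
       [ 0.        ,  0.05846664, -0.99828936]])) [ 0.52718865 -0.22298735  0.14583761]
to above 20 rows: dp [0.067, 0.121, 0.015] rot [-0.019, 0.005, -0.184] mm/row 41.8 deg/row 1.6
down 5 rows: dp [-0.0, 0.0, 0.05] rot [0.0, 0.0, 0.0] mm/row 15.0 deg/row 0.0
```

>>> {"op": "drive_tool", "data": {"rows": [{"dp":[0.067,0.121,0.015],"rotation":[-0.019,0.005,-0.184]},{"dp":[0.067,0.121,0.015],"rotation":[-0.019,0.005,-0.184]},{"dp":[0.067,0.121,0.015],"rotation":[-0.019,0.005,-0.184]},{"dp":[0.067,0.121,0.015],"rotation":[-0.019,0.005,-0.184]},{"dp":[0.067,0.121,0.015],"rotation":[-0.019,0.005,-0.184]}], "hand": 0}}

```text
time: 0.8
ee_pos: [0.2942, 0.3552, 0.2708]
orientation: [179.2, -0.2, -17.7]
ft_force: [1.5, -0.1, 0.2]
finger_gap: 0.999
grasp_force: 0.0
```

>>> {"op": "drive_tool", "data": {"rows": [{"dp":[0.067,0.121,0.015],"rotation":[-0.019,0.005,-0.184]},{"dp":[0.067,0.121,0.015],"rotation":[-0.019,0.005,-0.184]},{"dp":[0.067,0.121,0.015],"rotation":[-0.019,0.005,-0.184]},{"dp":[0.067,0.121,0.015],"rotation":[-0.019,0.005,-0.184]},{"dp":[0.067,0.121,0.015],"rotation":[-0.019,0.005,-0.184]}]}}

```text
time: 1.3
ee_pos: [0.3455, 0.154, 0.2527]
orientation: [178.4, -0.2, -9.8]
ft_force: [0.8, 0.3, 0.2]
finger_gap: 0.999
grasp_force: 0.0
```

>>> {"op": "drive_tool", "data": {"rows": [{"dp":[0.067,0.121,0.015],"rotation":[-0.019,0.005,-0.184]},{"dp":[0.067,0.121,0.015],"rotation":[-0.019,0.005,-0.184]},{"dp":[0.067,0.121,0.015],"rotation":[-0.019,0.005,-0.184]},{"dp":[0.067,0.121,0.015],"rotation":[-0.019,0.005,-0.184]},{"dp":[0.067,0.121,0.015],"rotation":[-0.019,0.005,-0.184]}]}}

```text
time: 1.8
ee_pos: [0.4244, -0.0386, 0.2369]
orientation: [177.5, -0.2, -1.9]
ft_force: [1.5, 1.0, -0.2]
finger_gap: 0.998
grasp_force: 0.0
```

>>> {"op": "drive_tool", "data": {"rows": [{"dp":[0.067,0.121,0.015],"rotation":[-0.019,0.005,-0.184]},{"dp":[0.067,0.121,0.015],"rotation":[-0.019,0.005,-0.184]},{"dp":[0.067,0.121,0.015],"rotation":[-0.019,0.005,-0.184]},{"dp":[0.067,0.121,0.015],"rotation":[-0.019,0.005,-0.184]},{"dp":[0.067,0.121,0.015],"rotation":[-0.019,0.005,-0.184]}]}}

```text
time: 2.3
ee_pos: [0.5288, -0.2188, 0.2231]
orientation: [176.7, 0.1, 6.0]
ft_force: [0.6, 0.2, -0.3]
finger_gap: 1.004
grasp_force: 0.0
```

```bash
python3 - <<'E'
from h import *
t=Cam("top");s=Cam("side")
g=pose_on_board(A0,(.222,0,.083)); c=now(); print(c,get_state()["time"],get_state()["q"].round(1))
plan(c,g,5,"down")
o=np.zeros((400,800,3),np.uint8); o[:399,:399]=t.crop(310,145,133,133,3); o[:399,401:]=s.crop(230,180,133,133,3)
cv2.imwrite("pics/c2.png",o)
E
```

```text
(array([ 0.5301422 , -0.22038488,  0.22215064]), array([[ 0.99502071,  0.09955565,  0.00473897],
       [ 0.09966171, -0.99327923, -0.05885498],
       [-0.00115222,  0.05903421, -0.99825529]])) 2.4 [ -5.   20.  -15.1   4.1 -54.4  98.4]
down 5 rows: dp [-0.002, -0.001, 0.051] rot [0.001, 0.002, -0.006] mm/row 15.3 deg/row 0.1
```

View pics/c2.png

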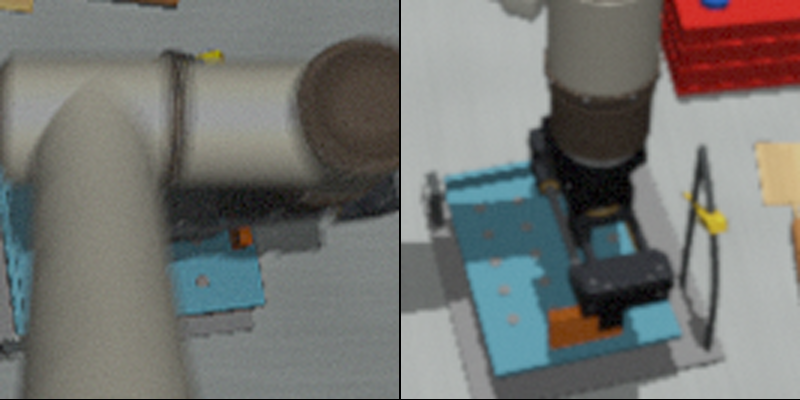

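The side crop shows the near fingertip at about crop (610,322), in front of the tab (588,325). I'll check its projection against the kinematics.

```bash
python3 - <<'E'
from h import *
s=Cam("side"); c=now()
for L in((0,.051,.07),(0,.0435,.07),(.0095,.0585,.07),(-.0095,.0585,.07)): print(L,(s.px(c[0]+c[1]@np.array(L))-[230,180])*3+[401,0])
B,o=frame(A0); print("tab top",(s.px(o+B@np.array([.222,0,.05]))-[230,180])*3+[401,0])
E
```

```text
(0, 0.051, 0.07) [602.45935288 323.66869949]
(0, 0.0435, 0.07) [600.07723227 316.87052827]
(0.0095, 0.0585, 0.07) [615.4931845  328.32838671]
(-0.0095, 0.0585, 0.07) [594.20074262 332.73626134]
tab top [583.75169087 306.21346898]
```

>>> {"op": "drive_tool", "data": {"rows": [{"dp":[-0.002,-0.001,0.051],"rotation":[0,0,-0.006]},{"dp":[-0.002,-0.001,0.051],"rotation":[0,0,-0.006]},{"dp":[-0.002,-0.001,0.051],"rotation":[0,0,-0.006]},{"dp":[-0.002,-0.001,0.051],"rotation":[0,0,-0.006]},{"dp":[-0.002,-0.001,0.051],"rotation":[0,0,-0.006]}]}}

```text
time: 2.95
ee_pos: [0.5249, -0.2194, 0.1467]
orientation: [176.7, 0.1, 6.2]
ft_force: [0.2, 0.0, -0.0]
finger_gap: 0.997
grasp_force: 0.0
```

>>> {"op": "drive_tool", "data": {"rows": [{"dp":[0,0,0],"rotation":[0,0,0]},{"dp":[0,0,0],"rotation":[0,0,0]},{"dp":[0,0,0],"rotation":[0,0,0]},{"dp":[0,0,0],"rotation":[0,0,0]},{"dp":[0,0,0],"rotation":[0,0,0]}], "hand": 1, "newtons": 20}}

```text
time: 3.45
ee_pos: [0.5257, -0.2202, 0.1476]
orientation: [176.7, 0.0, 6.2]
ft_force: [-0.2, 0.2, -0.3]
finger_gap: 0.633
grasp_force: 0.0
```

>>> {"op": "drive_tool", "data": {"rows": [{"dp":[0,0,0],"rotation":[0,0,0]},{"dp":[0,0,0],"rotation":[0,0,0]},{"dp":[0,0,0],"rotation":[0,0,0]},{"dp":[0,0,0],"rotation":[0,0,0]},{"dp":[0,0,0],"rotation":[0,0,0]}]}}

```text
time: 3.95
ee_pos: [0.5254, -0.2203, 0.1467]
orientation: [176.7, 0.1, 6.2]
ft_force: [0.1, -0.3, -0.1]
finger_gap: 0.174
grasp_force: 0.0
```

```bash
python3 - <<'E'
from h import *
t=Cam("top");s=Cam("side"); c=now(); st=get_state(); print(c[0],st["finger_gap"],st["ft_force"],st["time"])
B,o=frame(A0); print("TCP in board",B.T@(c[0]-o))
cp=pose_on_board(A0,(.222,0,.083)); plan(cp,pose_on_board(.5,(.222,0,.083)),10,"raise to .5")
cv2.imwrite("pics/c3.png",s.crop(230,180,133,133,3))
E
```

```text
[ 0.52548658 -0.22101596  0.14692603] 0.13685392692972326 [ 1.04760769 -4.07872737  0.49214529] 4.05
TCP in board [ 0.21992927 -0.00148737  0.08421156]
raise to .5 10 rows: dp [0.0, -0.013, -0.032] rot [-0.294, -0.0, 0.0] mm/row 10.5 deg/row 2.5
```

>>> {"op": "drive_tool", "data": {"rows": [{"dp":[0,0,0],"rotation":[0,0,0]},{"dp":[0,0,0],"rotation":[0,0,0]},{"dp":[0,0,0],"rotation":[0,0,0]},{"dp":[0,-0.013,-0.032],"rotation":[-0.294,0,0]},{"dp":[0,-0.013,-0.032],"rotation":[-0.294,0,0]}]}}

```text
time: 4.55
ee_pos: [0.5246, -0.2118, 0.1649]
orientation: [171.5, 0.1, 6.1]
ft_force: [1.8, -8.5, -4.4]
finger_gap: 0.141
grasp_force: 20.1
```

>>> {"op": "drive_tool", "data": {"rows": [{"dp":[0,-0.013,-0.032],"rotation":[-0.294,0,0]},{"dp":[0,-0.013,-0.032],"rotation":[-0.294,0,0]},{"dp":[0,-0.013,-0.032],"rotation":[-0.294,0,0]},{"dp":[0,-0.013,-0.032],"rotation":[-0.294,0,0]},{"dp":[0,0,0],"rotation":[0,0,0]}]}}

```text
time: 5.05
ee_pos: [0.5219, -0.1879, 0.201]
orientation: [161.4, 0.1, 6.3]
ft_force: [-1.0, -3.1, 6.5]
finger_gap: 0.137
grasp_force: 20.0
```

```bash
cat > st.py <<'E'
from h import *
c=now(); st=get_state(); a=np.arcsin(c[1][2,1]); B,o=frame(a)
print("t",st["time"],"pos",c[0].round(4),"tool tilt",a.round(4),"TCP in board",(B.T@(c[0]-o)).round(4),"gap",st["finger_gap"].round(3),"F",st["ft_force"].round(1),"M",st["wrist_torque"].round(2))
p=B.T@(c[0]-o); print("angle by position", np.round(np.arctan2((c[0]-o)[2],(c[0]-o)@[np.cos(REST[2]),np.sin(REST[2]),0])-np.arctan2(.084,.2215),4))
E
python3 st.py
```

```text
Traceback (most recent call last):
  File "st.py", line 3, in <module>
    print("t",st["time"],"pos",c[0].round(4),"tool tilt",a.round(4),"TCP in board",(B.T@(c[0]-o)).round(4),"gap",st["finger_gap"].round(3),"F",st["ft_force"].round(1),"M",st["wrist_torque"].round(2))
                                                                                                                 ^^^^^^^^^^^^^^^^^^^^^^
AttributeError: 'float' object has no attribute 'round'
```

Going well, with low forces. Six rows are done, so four more to 0.5 rad.

>>> {"op": "drive_tool", "data": {"rows": [{"dp":[0,-0.013,-0.032],"rotation":[-0.294,0,0]},{"dp":[0,-0.013,-0.032],"rotation":[-0.294,0,0]},{"dp":[0,-0.013,-0.032],"rotation":[-0.294,0,0]},{"dp":[0,-0.013,-0.032],"rotation":[-0.294,0,0]},{"dp":[0,0,0],"rotation":[0,0,0]}]}}

```text
time: 5.55
ee_pos: [0.5188, -0.1591, 0.2303]
orientation: [151.3, 0.1, 6.2]
ft_force: [-2.6, -1.7, 6.9]
finger_gap: 0.138
grasp_force: 20.0
```

```bash
sed -i 's/st\["finger_gap"\].round(3)/st["finger_gap"]/' st.py; python3 st.py; python3 - <<'E'
from h import *
t=Cam("top");s=Cam("side")
o=np.zeros((600,800,3),np.uint8); o[:600,:400]=t.crop(320,130,100,150,4); o[:600,400:]=s.crop(270,190,100,150,4)
cv2.imwrite("pics/c4.png",o)
E
```

```text
t 5.55 pos [ 0.5188 -0.1591  0.2303] tool tilt 0.5009 TCP in board [ 0.2203 -0.0017  0.0849] gap 0.13768450283980663 F [-2.6 -1.7  6.9] M [-0.18  0.55 -0.33]
angle by position 0.5066
```

View pics/c4.png

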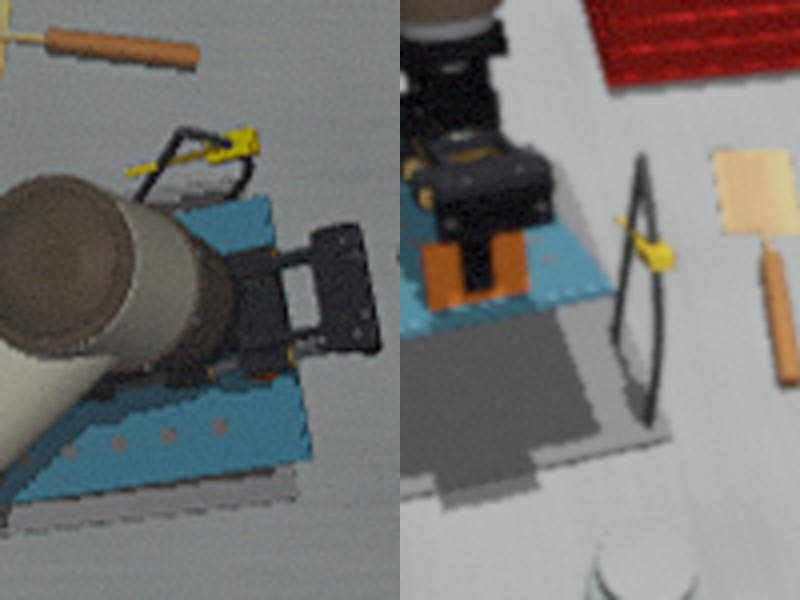

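The top crop shows the raised board's corners at (269,196) and (311,460), and the clip at (234,143). The side crop shows the board corner at (612,292) and the clip at (656,251). I'll measure both angles from these views.

```bash
cat > ang.py <<'E'
from h import *
from scipy.optimize import least_squares, minimize_scalar
t=Cam("top");s=Cam("side")
def pt(a,L): B,o=frame(a); return o+np.asarray(L)@B.T
T=lambda u,v:(320+u/4,130+v/4); S=lambda u,v:(270+(u-400)/4,190+v/4)
def board(O):
    f=lambda p:np.concatenate([c.px(pt(p[0],L))-q for c,q,L in O]); r=least_squares(f,[.5]); return r.x[0],r.fun.reshape(-1,2).round(1).tolist()
def box(x0,x1,y,z): return np.array([(x,.125+sy*y,sz*z) for x in(x0,x1) for sy in(-1,1) for sz in(-1,1)])
def sil(c,a,rod):  # anti-aliased yellow silhouette
    m=np.zeros((1680,2240),np.uint8)
    for b in([box(.2075,.2425,.009,.007)]+([box(rod,.21,.002,.002)])):
        cv2.fillConvexPoly(m,cv2.convexHull(((c.px(pt(a,b))+.5)*4).astype(np.int32)),255)
    return cv2.resize(m,(560,420),interpolation=cv2.INTER_AREA)/255.
def mark():
    out=[]
    for c,roi in((t,(345,155,45,30)),(s,(318,235,30,40))):
        h=cv2.cvtColor(c.im,cv2.COLOR_BGR2HSV); y=cv2.inRange(h,(24,150,90),(36,255,255))/255.
        x0,y0,w,hh=roi; z=np.zeros_like(y); z[y0:y0+hh,x0:x0+w]=y[y0:y0+hh,x0:x0+w]
        A=np.linspace(.4,.75,71); cost=lambda a,rod,dx=0,dy=0:((sil(c,a,rod)-z)**2).sum()
        for rod in(.11,.14):
            e=[cost(a,rod) for a in A]; out.append((int(z.sum()),rod,A[int(np.argmin(e))].round(3),round(min(e),1)))
        ys,xs=np.nonzero(z); out.append(("centroid",xs.mean().round(2),ys.mean().round(2)))
    return out
if __name__=="__main__":
    print(board([(t,T(269,196),(.24,.09,.005)),(t,T(311,460),(.24,-.09,.005)),(s,S(612,292),(.24,.09,.0))]))
    for m in mark(): print(m)
E
python3 ang.py
```

```text
(np.float64(0.47994328352200616), [[-0.7, -0.8], [-0.1, -0.3], [0.1, 0.4]])
(87, 0.11, np.float64(0.57), np.float64(76.9))
(87, 0.14, np.float64(0.565), np.float64(61.9))
('centroid', np.float64(373.78), np.float64(167.28))
(48, 0.11, np.float64(0.56), np.float64(51.4))
(48, 0.14, np.float64(0.56), np.float64(44.7))
('centroid', np.float64(333.02), np.float64(252.98))
```

>>> {"op": "drive_tool", "data": {"rows": [{"dp":[0,-0.0035,-0.0087],"rotation":[-0.08,0,0]},{"dp":[0,-0.0035,-0.0087],"rotation":[-0.08,0,0]},{"dp":[0,-0.0035,-0.0087],"rotation":[-0.08,0,0]},{"dp":[0,-0.0035,-0.0087],"rotation":[-0.08,0,0]},{"dp":[0,-0.0035,-0.0087],"rotation":[-0.08,0,0]}]}}

```text
time: 6.25
ee_pos: [0.5177, -0.1491, 0.2381]
orientation: [147.9, 0.1, 6.1]
ft_force: [2.8, -9.9, 1.1]
finger_gap: 0.138
grasp_force: 20.1
```

```bash
python3 st.py; python3 - <<'E'
from h import *
from ang import pt
t=Cam("top");s=Cam("side")
o=np.zeros((600,800,3),np.uint8); 
im=np.mean([Cam("side").im.astype(float) for _ in range(4)],0).astype(np.uint8); s.im=im
o[:600,:]=s.crop(275,222,80,60,10)
cv2.imwrite("pics/c5.png",o)
for a in(.5,.55,.6):
    for L in((.24,.09,.005),(.24,.09,-.005),(.24,0,.005),(.24,0,-.005),(.2425,.125,0),(.2075,.125,0),(.225,.125,0)): print(a,L,((s.px(pt(a,L))-[275,222]+.5)*10).round(0).tolist())
E
```

```text
t 6.25 pos [ 0.5177 -0.1491  0.2381] tool tilt 0.5595 TCP in board [ 0.2204 -0.0017  0.0839] gap 0.13798941637156426 F [ 2.8 -9.9  1.1] M [-0.8  -0.65  0.34]
angle by position 0.5607
0.5 (0.24, 0.09, 0.005) [484.0, 386.0]
0.5 (0.24, 0.09, -0.005) [486.0, 420.0]
0.5 (0.24, 0, 0.005) [161.0, 451.0]
0.5 (0.24, 0, -0.005) [165.0, 485.0]
0.5 (0.2425, 0.125, 0) [611.0, 382.0]
0.5 (0.2075, 0.125, 0) [568.0, 333.0]
0.5 (0.225, 0.125, 0) [589.0, 357.0]
0.55 (0.24, 0.09, 0.005) [480.0, 345.0]
0.55 (0.24, 0.09, -0.005) [483.0, 379.0]
0.55 (0.24, 0, 0.005) [156.0, 409.0]
0.55 (0.24, 0, -0.005) [160.0, 444.0]
0.55 (0.2425, 0.125, 0) [608.0, 340.0]
0.55 (0.2075, 0.125, 0) [565.0, 298.0]
0.55 (0.225, 0.125, 0) [586.0, 319.0]
0.6 (0.24, 0.09, 0.005) [475.0, 302.0]
0.6 (0.24, 0.09, -0.005) [479.0, 338.0]
0.6 (0.24, 0, 0.005) [150.0, 366.0]
0.6 (0.24, 0, -0.005) [155.0, 402.0]
0.6 (0.2425, 0.125, 0) [604.0, 298.0]
0.6 (0.2075, 0.125, 0) [561.0, 263.0]
0.6 (0.225, 0.125, 0) [582.0, 280.0]
```

View pics/c5.png

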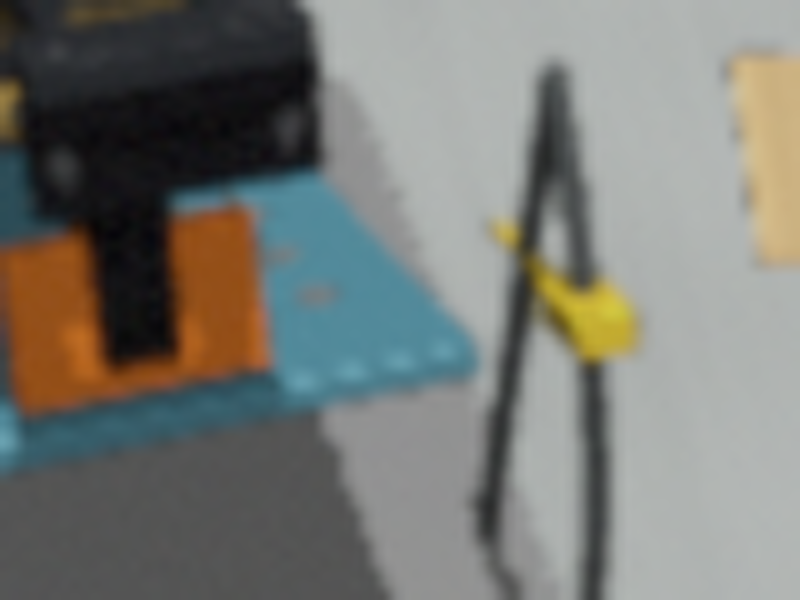

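```bash
python3 - <<'E'
from h import *
from ang import pt,box
s=Cam("side")
P=lambda a,L:((s.px(pt(a,L))-[275,222]+.5)*10).round(0).astype(int).tolist()
im=cv2.imread("pics/c5.png"); h=cv2.cvtColor(im,cv2.COLOR_BGR2HSV)
m=cv2.inRange(h,(20,130,110),(38,255,255)); m[:, :555]=0
ys,xs=np.nonzero(m); print("obs block x",xs.min(),xs.max(),"y",ys.min(),ys.max(),"centroid",xs.mean(),ys.mean())
for a in(.54,.56,.58):
    z=np.zeros((600,800),np.uint8)
    b=P(a,box(.2075,.2425,.009,.007)); cv2.fillConvexPoly(z,cv2.convexHull(np.array(b,np.int32)),1); z[:,:555]=0
    y,x=np.nonzero(z); print(a,"x",x.min(),x.max(),"y",y.min(),y.max(),"cen",x.mean(),y.mean(), "rod end",P(a,(.1,.125,0)),P(a,(.14,.125,0)))
b=cv2.inRange(h,(85,60,60),(105,255,255))
for c in(380,420,450): r=np.nonzero(b[:,c])[0]; print("blue col",c,r.min(),r.max())
for a in(.54,.56,.58): print(a,[P(a,(.24,y,z)) for y in(.06,.08) for z in(.005,-.005)])
E
```

```text
obs block x 555 633 y 276 362 centroid 592.6036612262902 318.85244816938683
0.54 x 555 642 y 275 379 cen 594.4259988745076 329.23635340461453 rod end [446, 184] [489, 227]
0.56 x 555 641 y 261 362 cen 593.7849446709376 313.77184041933606 rod end [446, 178] [488, 218]
0.58 x 555 639 y 247 346 cen 592.6850619897187 298.57302691260963 rod end [445, 172] [487, 209]
blue col 380 243 393
blue col 420 285 385
blue col 450 317 378
0.54 [[374, 374], [377, 409], [445, 360], [448, 394]]
0.56 [[372, 357], [376, 392], [443, 343], [447, 378]]
0.58 [[370, 340], [374, 376], [441, 326], [445, 361]]
```

Board and mark both measure about 0.557 rad in the side view, so they are in line. I'll release, back off and watch.

>>> {"op": "drive_tool", "data": {"rows": [{"dp":[0,0,0],"rotation":[0,0,0]},{"dp":[0,0,0],"rotation":[0,0,0]},{"dp":[0,0,0],"rotation":[0,0,0]},{"dp":[0,0,0],"rotation":[0,0,0]},{"dp":[0,0,0],"rotation":[0,0,0]}], "hand": 0}}

```text
time: 7.3
ee_pos: [0.5177, -0.1479, 0.2376]
orientation: [148.0, 0.1, 6.2]
ft_force: [0.5, 0.1, -0.4]
finger_gap: 0.512
grasp_force: 0.0
```

>>> {"op": "drive_tool", "data": {"rows": [{"dp":[0,0,0],"rotation":[0,0,0]},{"dp":[0,0,0],"rotation":[0,0,0]},{"dp":[0,0,-0.05],"rotation":[0,0,0]},{"dp":[0,0,-0.1],"rotation":[0,0,0]},{"dp":[0,0,-0.1],"rotation":[0,0,0]}]}}

```text
time: 7.8
ee_pos: [0.5131, -0.1082, 0.3017]
orientation: [148.0, 0.2, 6.1]
ft_force: [2.4, 0.5, 0.3]
finger_gap: 0.948
grasp_force: 0.0
```

>>> {"op": "drive_tool", "data": {"rows": [{"dp":[0,0,-0.1],"rotation":[0,0,0]},{"dp":[0,0,0],"rotation":[0,0,0]},{"dp":[0,0,0],"rotation":[0,0,0]},{"dp":[0,0,0],"rotation":[0,0,0]},{"dp":[0,0,0],"rotation":[0,0,0]}]}}

```text
time: 8.3
ee_pos: [0.5113, -0.0932, 0.3256]
orientation: [147.9, 0.2, 6.1]
ft_force: [-0.4, -0.1, -1.4]
finger_gap: 1.001
grasp_force: 0.0
```

```bash
cat > chk.py <<'E'
from h import *
from ang import pt,box
import sys
s=Cam("side"); s.im=np.mean([s.im.astype(float)]+[Cam("side").im.astype(float) for _ in range(3)],0).astype(np.uint8)
P=lambda a,L:((s.px(pt(a,L))-[275,222]+.5)*10)
im=s.crop(275,222,80,60,10); cv2.imwrite(sys.argv[1],im); h=cv2.cvtColor(im,cv2.COLOR_BGR2HSV)
b=cv2.inRange(h,(85,60,60),(105,255,255)); A=np.linspace(.4,.7,61); out=[]
for c in(300,340,380,420,450):  # lower front edge of the board, +y end
    r=np.nonzero(b[:,c])[0]
    if not len(r): continue
    e=[]
    for a in A:
        L=P(a,np.array([[.24,.0,-.005],[.24,.09,-.005]])); e.append(np.interp(c,L[:,0],L[:,1])-r.max())
    out.append(np.interp(0,e[::-1],A[::-1]))
print("board",np.round(out,3))
m=cv2.inRange(h,(20,130,110),(38,255,255)); m[:,:555]=0; ys,xs=np.nonzero(m); print("clip",xs.mean().round(1),ys.mean().round(1),ys.max(),"t",get_state()["time"])
E
python3 chk.py pics/c6.png; python3 st.py
```

```text
board [0.552 0.558 0.558 0.558 0.558]
clip 592.8 318.7 362 t 8.6
t 8.6 pos [ 0.5118 -0.0929  0.3265] tool tilt 0.5593 TCP in board [ 0.2194 -0.0017  0.1889] gap 0.9994473823296788 F [-0.1  0.1 -0.8] M [ 1.07  0.1  -0.02]
angle by position 0.9076
```

The released board holds at 0.558 and the mark measures about 0.557. Next is the jug: plan the hover above it and the lowering.

```bash
cat >> h.py <<'E'
JUG=np.array([.4993,.3481,np.radians(146.7)])
def over_jug(h,x=.005):  # h: grasp point height
    c,n=np.cos(JUG[2]),np.sin(JUG[2]); Rt=(R.from_euler("z",JUG[2]+np.pi)*R.from_euler("x",np.pi)).as_matrix()
    return np.array([JUG[0]+c*x,JUG[1]+n*x,h+.051]),Rt
E
python3 - <<'E'
from h import *
c=now(); u=over_jug(.12); g=over_jug(.024); print(u)
plan(c,u,15,"to jug"); plan(u,g,5,"down")
E
```

```text
(array([0.49512096, 0.35084511, 0.171     ]), array([[ 8.35807361e-01, -5.49022818e-01, -6.72359037e-17],
       [-5.49022818e-01, -8.35807361e-01, -1.02356881e-16],
       [ 6.16297582e-33,  1.22464680e-16, -1.00000000e+00]]))
to jug 15 rows: dp [-0.027, -0.104, 0.004] rot [0.239, -0.085, 0.298] mm/row 32.4 deg/row 3.4
down 5 rows: dp [-0.0, -0.0, 0.064] rot [0.0, 0.0, 0.0] mm/row 19.2 deg/row 0.0
```

>>> {"op": "drive_tool", "data": {"rows": [{"dp":[-0.027,-0.104,0.004],"rotation":[0.239,-0.085,0.298]},{"dp":[-0.027,-0.104,0.004],"rotation":[0.239,-0.085,0.298]},{"dp":[-0.027,-0.104,0.004],"rotation":[0.239,-0.085,0.298]},{"dp":[-0.027,-0.104,0.004],"rotation":[0.239,-0.085,0.298]},{"dp":[-0.027,-0.104,0.004],"rotation":[0.239,-0.085,0.298]}]}}

```text
time: 9.1
ee_pos: [0.4703, 0.0422, 0.2473]
orientation: [158.6, -2.4, -7.0]
ft_force: [0.6, 0.4, -0.1]
finger_gap: 1.003
grasp_force: 0.0
```

>>> {"op": "drive_tool", "data": {"rows": [{"dp":[-0.027,-0.104,0.004],"rotation":[0.239,-0.085,0.298]},{"dp":[-0.027,-0.104,0.004],"rotation":[0.239,-0.085,0.298]},{"dp":[-0.027,-0.104,0.004],"rotation":[0.239,-0.085,0.298]},{"dp":[-0.027,-0.104,0.004],"rotation":[0.239,-0.085,0.298]},{"dp":[-0.027,-0.104,0.004],"rotation":[0.239,-0.085,0.298]}]}}

```text
time: 9.6
ee_pos: [0.4647, 0.194, 0.1941]
orientation: [169.5, -2.4, -20.3]
ft_force: [0.7, 0.2, -0.4]
finger_gap: 1.008
grasp_force: 0.0
```

>>> {"op": "drive_tool", "data": {"rows": [{"dp":[-0.027,-0.104,0.004],"rotation":[0.239,-0.085,0.298]},{"dp":[-0.027,-0.104,0.004],"rotation":[0.239,-0.085,0.298]},{"dp":[-0.027,-0.104,0.004],"rotation":[0.239,-0.085,0.298]},{"dp":[-0.027,-0.104,0.004],"rotation":[0.239,-0.085,0.298]},{"dp":[-0.027,-0.104,0.004],"rotation":[0.239,-0.085,0.298]}]}}

```text
time: 10.1
ee_pos: [0.4955, 0.35, 0.17]
orientation: [-179.9, 0.1, -33.4]
ft_force: [0.4, -0.4, -0.0]
finger_gap: 0.999
grasp_force: 0.0
```

```bash
python3 - <<'E'
from h import *
t=Cam("top");s=Cam("side")
u=over_jug(.024); c=now(); print(c[0],get_state()["orientation"],get_state()["time"],get_state()["q"].round(0))
plan(c,u,5,"down")
for C,x,y in((t,155,180),(s,215,120)):  # outline of the modelled jug
    for x0,x1,w in((-.085,-.037,.042),(-.037,.053,.028),(.053,.085,.016)):
        q=[]
        for X,Y in((x0,-w),(x1,-w),(x1,w),(x0,w)):
            cc,n=np.cos(JUG[2]),np.sin(JUG[2]); q.append((C.px([JUG[0]+cc*X-n*Y,JUG[1]+n*X+cc*Y,.04 if w>.02 else .036])))
        C.im=C.im
        C.q=getattr(C,"q",[])+[np.array(q)]
o=np.zeros((400,800,3),np.uint8)
for i,(C,x,y) in enumerate(((t,150,180),(s,215,110))):
    im=C.crop(x,y,100,100,4)
    for q in C.q: cv2.polylines(im,[((q-[x,y]+.5)*4).astype(np.int32)],True,(0,0,255),1)
    o[:,400*i:400*i+400]=im
cv2.imwrite("pics/c7.png",o)
E
```

```text
[0.49634115 0.35157666 0.16994127] [-1.79848732e+02 -2.65618887e-03 -3.31893536e+01] 10.2 [ 51.  27. -11.  -0. -52.   6.]
down 5 rows: dp [-0.0, 0.001, 0.063] rot [-0.004, -0.0, 0.003] mm/row 19.0 deg/row 0.0
```

View pics/c7.png

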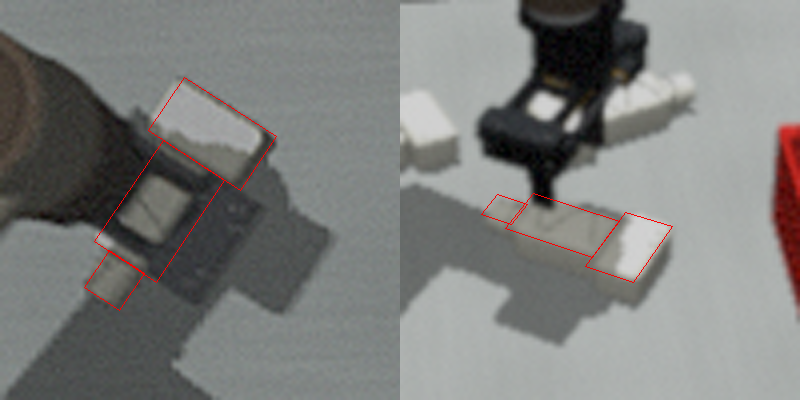

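The model outline matches the jug in both views to about 1 px (top px neck (178,250), base (203,213)). Descend and grip gently.

>>> {"op": "drive_tool", "data": {"rows": [{"dp":[0,0.001,0.063],"rotation":[0,0,0]},{"dp":[0,0.001,0.063],"rotation":[0,0,0]},{"dp":[0,0,0.063],"rotation":[0,0,0]},{"dp":[0,0,0.063],"rotation":[0,0,0]},{"dp":[0,0,0.063],"rotation":[0,0,0]}]}}

```text
time: 10.7
ee_pos: [0.4949, 0.3476, 0.0752]
orientation: [180.0, 0.0, -33.3]
ft_force: [-0.4, 0.4, 0.1]
finger_gap: 0.999
grasp_force: 0.0
```

>>> {"op": "drive_tool", "data": {"rows": [{"dp":[0,0,0],"rotation":[0,0,0]},{"dp":[0,0,0],"rotation":[0,0,0]},{"dp":[0,0,0],"rotation":[0,0,0]},{"dp":[0,0,0],"rotation":[0,0,0]},{"dp":[0,0,0],"rotation":[0,0,0]}], "hand": 1, "newtons": 12}}

```text
time: 11.2
ee_pos: [0.4956, 0.3489, 0.0772]
orientation: [-179.8, -0.0, -33.2]
ft_force: [0.5, 0.0, 1.2]
finger_gap: 0.648
grasp_force: 11.9
```

>>> {"op": "drive_tool", "data": {"rows": [{"dp":[0,0,0],"rotation":[0,0,0]},{"dp":[0,0,0],"rotation":[0,0,0]},{"dp":[0,0,0],"rotation":[0,0,0]},{"dp":[0,0,0],"rotation":[0,0,0]},{"dp":[0,0,0],"rotation":[0,0,0]}]}}

```text
time: 11.7
ee_pos: [0.4956, 0.3489, 0.0772]
orientation: [-179.8, -0.0, -33.2]
ft_force: [-0.7, -0.1, 5.6]
finger_gap: 0.648
grasp_force: 12.0
```

```bash
python3 - <<'E'
from h import *
c=now(); st=get_state(); print(c[0],st["orientation"],st["finger_gap"],st["grasp_force"],st["time"])
z=np.array([0,0,1.])
# jug-in-tool: jug x = -tool x, grasp 5 mm mouthwards of the centre, so the grasp point sits at board x = .115-.005
def place(h,a=MARK+.011): # h: extra height along board z
    B,o=frame(a); Lz=.005+.024+.051+h
    return o+B@np.array([.110,0,Lz]), np.column_stack([B[:,0],-B[:,1],-B[:,2]])
up=(c[0]+.22*z,c[1]); w=place(.08); p=place(.004)
print(w,p[0]); plan(c,up,10,"lift"); plan(up,w,15,"over"); plan(w,p,5,"down")
E
```

```text
[0.49559516 0.34893893 0.07717283] [-1.79835283e+02 -2.16010239e-02 -3.32331378e+01] 0.6475299635171387 12.000406875740737 11.7
(array([ 0.50550589, -0.01604589,  0.24397017]), array([[ 8.84278520e-02, -9.94555651e-01,  5.51323174e-02],
       [-8.43960459e-01, -1.04206801e-01, -5.26185980e-01],
       [ 5.29066402e-01, -5.55111512e-17, -8.48580427e-01]])) [ 0.50969595 -0.05603603  0.17947806]
lift 10 rows: dp [0.0, -0.0, -0.073] rot [0.0, 0.0, 0.0] mm/row 22.0 deg/row 0.0
over 15 rows: dp [0.066, 0.043, 0.032] rot [-0.111, 0.232, 0.383] mm/row 25.6 deg/row 4.0
down 5 rows: dp [-0.0, -0.0, 0.051] rot [0.0, 0.0, 0.0] mm/row 15.2 deg/row 0.0
```

>>> {"op": "drive_tool", "data": {"rows": [{"dp":[0,0,-0.03],"rotation":[0,0,0]},{"dp":[0,0,-0.06],"rotation":[0,0,0]},{"dp":[0,0,-0.08],"rotation":[0,0,0]},{"dp":[0,0,-0.08],"rotation":[0,0,0]},{"dp":[0,0,-0.08],"rotation":[0,0,0]}]}}

```text
time: 12.2
ee_pos: [0.4944, 0.3476, 0.1754]
orientation: [179.9, 0.1, -33.3]
ft_force: [0.2, -0.3, -0.0]
finger_gap: 0.646
grasp_force: 12.0
```

>>> {"op": "drive_tool", "data": {"rows": [{"dp":[0,0,-0.08],"rotation":[0,0,0]},{"dp":[0,0,-0.08],"rotation":[0,0,0]},{"dp":[0,0,-0.08],"rotation":[0,0,0]},{"dp":[0,0,-0.08],"rotation":[0,0,0]},{"dp":[0,0,-0.08],"rotation":[0,0,0]}]}}

```text
time: 12.7
ee_pos: [0.4943, 0.3475, 0.2955]
orientation: [179.9, 0.1, -33.3]
ft_force: [0.5, -0.8, -0.9]
finger_gap: 0.644
grasp_force: 12.0
```

>>> {"op": "drive_tool", "data": {"rows": [{"dp":[0.066,0.043,0.032],"rotation":[-0.111,0.232,0.383]},{"dp":[0.066,0.043,0.032],"rotation":[-0.111,0.232,0.383]},{"dp":[0.066,0.043,0.032],"rotation":[-0.111,0.232,0.383]},{"dp":[0.066,0.043,0.032],"rotation":[-0.111,0.232,0.383]},{"dp":[0.066,0.043,0.032],"rotation":[-0.111,0.232,0.383]}]}}

```text
time: 13.2
ee_pos: [0.5305, 0.2313, 0.2551]
orientation: [176.6, -10.6, -49.6]
ft_force: [-0.1, 0.3, -0.6]
finger_gap: 0.647
grasp_force: 12.0
```

>>> {"op": "drive_tool", "data": {"rows": [{"dp":[0.066,0.043,0.032],"rotation":[-0.111,0.232,0.383]},{"dp":[0.066,0.043,0.032],"rotation":[-0.111,0.232,0.383]},{"dp":[0.066,0.043,0.032],"rotation":[-0.111,0.232,0.383]},{"dp":[0.066,0.043,0.032],"rotation":[-0.111,0.232,0.383]},{"dp":[0.066,0.043,0.032],"rotation":[-0.111,0.232,0.383]}]}}

```text
time: 13.7
ee_pos: [0.534, 0.1054, 0.2386]
orientation: [176.4, -21.6, -66.1]
ft_force: [0.2, -0.4, -0.7]
finger_gap: 0.645
grasp_force: 12.0
```

>>> {"op": "drive_tool", "data": {"rows": [{"dp":[0.066,0.043,0.032],"rotation":[-0.111,0.232,0.383]},{"dp":[0.066,0.043,0.032],"rotation":[-0.111,0.232,0.383]},{"dp":[0.066,0.043,0.032],"rotation":[-0.111,0.232,0.383]},{"dp":[0.066,0.043,0.032],"rotation":[-0.111,0.232,0.383]},{"dp":[0.066,0.043,0.032],"rotation":[-0.111,0.232,0.383]}]}}

```text
time: 14.2
ee_pos: [0.5021, -0.0174, 0.2413]
orientation: [179.9, -32.2, -84.1]
ft_force: [-0.0, 0.4, -0.2]
finger_gap: 0.643
grasp_force: 12.0
```

```bash
cat >> h.py <<'E'
def place(h,a=.5575,x=.110):
    B,o=frame(a); return o+B@np.array([x,0,.005+.024+.051+h]), np.column_stack([B[:,0],-B[:,1],-B[:,2]])
E
python3 - <<'E'
from h import *
t=Cam("top");s=Cam("side")
c=now(); st=get_state(); print(c[0],st["orientation"],st["finger_gap"],st["time"],st["ft_force"].round(1))
B,o=frame(.5575); print("TCP in board",B.T@(c[0]-o)); plan(c,place(.015),5,"down to 15 mm")
im=np.zeros((600,800,3),np.uint8); im[:,:400]=t.crop(280,130,100,150,4); im[:,400:]=s.crop(240,170,100,150,4); cv2.imwrite("pics/c8.png",im)
E
```

```text
[ 0.5007191  -0.01856909  0.24090946] [179.6547931  -32.16262627 -84.10266638] 0.644071741080844 14.3 [ 1.   0.4 -1. ]
TCP in board [ 0.11008687 -0.00502367  0.15633897]
down to 15 mm 5 rows: dp [-0.0, -0.004, 0.041] rot [0.009, -0.005, -0.002] mm/row 12.3 deg/row 0.1
```

View pics/c8.png

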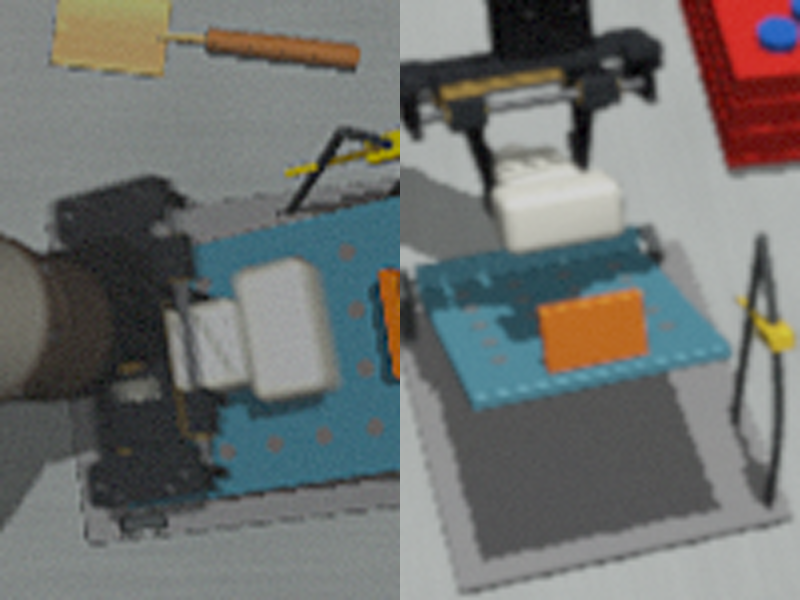

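The jug hangs lined up above the board, base uphill at top crop (285,330) and mouth downhill. Lower towards the face.

>>> {"op": "drive_tool", "data": {"rows": [{"dp":[0,-0.004,0.041],"rotation":[0.009,-0.005,-0.002]},{"dp":[0,-0.004,0.041],"rotation":[0.009,-0.005,-0.002]},{"dp":[0,-0.004,0.041],"rotation":[0.009,-0.005,-0.002]},{"dp":[0,-0.004,0.041],"rotation":[0.009,-0.005,-0.002]},{"dp":[0,-0.004,0.041],"rotation":[0.009,-0.005,-0.002]}]}}

```text
time: 14.8
ee_pos: [0.5128, -0.0476, 0.189]
orientation: [-179.8, -31.8, -83.8]
ft_force: [-0.1, 0.1, -0.2]
finger_gap: 0.648
grasp_force: 12.0
```

>>> {"op": "drive_tool", "data": {"rows": [{"dp":[0,0,0.01],"rotation":[0,0,0]},{"dp":[0,0,0.01],"rotation":[0,0,0]},{"dp":[0,0,0.01],"rotation":[0,0,0]},{"dp":[0,0,0],"rotation":[0,0,0]},{"dp":[0,0,0],"rotation":[0,0,0]}]}}

```text
time: 15.3
ee_pos: [0.5132, -0.0523, 0.182]
orientation: [-179.7, -31.8, -83.9]
ft_force: [-0.5, 0.1, -0.7]
finger_gap: 0.646
grasp_force: 12.0
```

```bash
python3 - <<'E'
from h import *
P=[];F=[];M=[]
for _ in range(3):
    Cam("side"); st=get_state(); P.append(st["ee_pos"]);F.append(st["ft_force"]);M.append(st["wrist_torque"])
c=now(); B,o=frame(.5575); print("TCP in board",(B.T@(np.mean(P,0)-o)).round(4),"F board",(B.T@np.mean(F,0)).round(2),"M",np.mean(M,0).round(2),st["orientation"],st["time"])
t=Cam("top");s=Cam("side")
im=np.zeros((600,800,3),np.uint8); im[:,:400]=t.crop(280,130,100,150,4); im[:,400:]=s.crop(240,190,100,150,4); cv2.imwrite("pics/c9.png",im)
E
python3 chk.py pics/x.png
```

```text
TCP in board [0.1085 0.0039 0.0879] F board [-0.82  0.27 -0.66] M [1.3  0.09 0.01] [-179.74319075  -31.84746808  -83.88189841] 15.45
board [0.552 0.558 0.558 0.558 0.559]
clip 592.7 318.7 362 t 15.85
```

>>> {"op": "drive_tool", "data": {"rows": [{"dp":[0,0.002,0.004],"rotation":[0,0,0]},{"dp":[0,0.002,0.004],"rotation":[0,0,0]},{"dp":[0,0.002,0.004],"rotation":[0,0,0]},{"dp":[0,0.002,0.004],"rotation":[0,0,0]},{"dp":[0,0,0],"rotation":[0,0,0]}]}}

```text
time: 16.35
ee_pos: [0.5108, -0.0554, 0.1775]
orientation: [-179.8, -31.9, -83.9]
ft_force: [0.2, 0.3, -0.6]
finger_gap: 0.648
grasp_force: 12.0
```

>>> {"op": "drive_tool", "data": {"rows": [{"dp":[0,0,0.003],"rotation":[0,0,0]},{"dp":[0,0,0],"rotation":[0,0,0]},{"dp":[0,0,0],"rotation":[0,0,0]},{"dp":[0,0,0],"rotation":[0,0,0]},{"dp":[0,0,0],"rotation":[0,0,0]}]}}

```text
time: 16.85
ee_pos: [0.511, -0.0558, 0.1771]
orientation: [-179.8, -31.9, -83.9]
ft_force: [-1.3, 2.7, 2.9]
finger_gap: 0.652
grasp_force: 12.0
```

```bash
cat > f.py <<'E'
from h import *
P=[];F=[];M=[]
for _ in range(4):
    Cam("side"); st=get_state(); P.append(st["ee_pos"]);F.append(st["ft_force"]);M.append(st["wrist_torque"])
B,o=frame(.5575); print("TCP in board",(B.T@(np.mean(P,0)-o)).round(4),"F board",(B.T@np.mean(F,0)).round(2),"M",np.mean(M,0).round(2),st["orientation"],st["time"])
E
python3 f.py
```

```text
TCP in board [0.1086 0.0014 0.0821] F board [ 0.3  -2.09  4.79] M [ 1.14  0.76 -0.31] [-179.76974212  -31.87227823  -83.88100107] 17.05
```

The jug touches the board with about 5 N. Check that the board has not moved, then release.

```bash
python3 chk.py pics/x.png
```

```text
board [0.552 0.557 0.558 0.558 0.559]
clip 592.6 318.8 362 t 17.35
```

>>> {"op": "drive_tool", "data": {"rows": [{"dp":[0,0,0],"rotation":[0,0,0]},{"dp":[0,0,0],"rotation":[0,0,0]},{"dp":[0,0,0],"rotation":[0,0,0]},{"dp":[0,0,0],"rotation":[0,0,0]},{"dp":[0,0,0],"rotation":[0,0,0]}], "hand": 0}}

```text
time: 17.85
ee_pos: [0.511, -0.0558, 0.1767]
orientation: [-179.8, -31.9, -83.9]
ft_force: [0.2, 0.3, 0.4]
finger_gap: 0.969
grasp_force: 0.0
```

>>> {"op": "drive_tool", "data": {"rows": [{"dp":[0,0,0],"rotation":[0,0,0]},{"dp":[0,0,0],"rotation":[0,0,0]},{"dp":[0,0,0],"rotation":[0,0,0]},{"dp":[0,0,0],"rotation":[0,0,0]},{"dp":[0,0,0],"rotation":[0,0,0]}]}}

```text
time: 18.35
ee_pos: [0.511, -0.0558, 0.1769]
orientation: [-179.8, -31.9, -83.9]
ft_force: [0.2, -0.1, 0.0]
finger_gap: 1.002
grasp_force: 0.0
```

```bash
python3 f.py; python3 chk.py pics/x.png; python3 -c "
from rig import get_state; print(get_state()['finger_gap'])"
```

```text
TCP in board [0.1085 0.0013 0.0819] F board [-0.02  0.06 -0.15] M [ 1.15  0.1  -0.  ] [-179.78255004  -31.8547422   -83.87777553] 18.55
board [0.552 0.557 0.558 0.558 0.558]
clip 592.6 318.8 362 t 18.85
0.9992441160258773
```

>>> {"op": "drive_tool", "data": {"rows": [{"dp":[0,0,-0.02],"rotation":[0,0,0]},{"dp":[0,0,-0.04],"rotation":[0,0,0]},{"dp":[0,0,-0.06],"rotation":[0,0,0]},{"dp":[0,0,-0.08],"rotation":[0,0,0]},{"dp":[0,0,-0.1],"rotation":[0,0,0]}]}}

```text
time: 19.35
ee_pos: [0.505, -0.0079, 0.2543]
orientation: [-179.9, -31.8, -83.9]
ft_force: [0.1, 0.5, 0.3]
finger_gap: 1.001
grasp_force: 0.0
```

>>> {"op": "drive_tool", "data": {"rows": [{"dp":[0,0,-0.12],"rotation":[0,0,0]},{"dp":[0,0,-0.12],"rotation":[0,0,0]},{"dp":[0,0,-0.12],"rotation":[0,0,0]},{"dp":[-0.1,0,-0.1],"rotation":[0,0,0]},{"dp":[-0.1,0,-0.1],"rotation":[0,0,0]}]}}

```text
time: 19.85
ee_pos: [0.4893, 0.1317, 0.3666]
orientation: [-179.6, -31.7, -84.0]
ft_force: [0.5, -0.2, -0.7]
finger_gap: 1.001
grasp_force: 0.0
```

>>> {"op": "drive_tool", "data": {"rows": [{"dp":[-0.1,0,0],"rotation":[0,0,0]},{"dp":[-0.1,0,0],"rotation":[0,0,0]},{"dp":[0,0,0],"rotation":[0,0,0]},{"dp":[0,0,0],"rotation":[0,0,0]},{"dp":[0,0,0],"rotation":[0,0,0]}]}}

```text
time: 20.35
ee_pos: [0.4846, 0.1805, 0.3336]
orientation: [-179.7, -31.8, -83.9]
ft_force: [-0.8, -0.9, 0.6]
finger_gap: 0.999
grasp_force: 0.0
```

```bash
python3 chk.py pics/x.png; python3 - <<'E'
from h import *
t=Cam("top");s=Cam("side")
im=np.zeros((600,800,3),np.uint8); im[:,:400]=t.crop(290,110,100,150,4); im[:,400:]=s.crop(240,190,100,150,4); cv2.imwrite("pics/c10.png",im)
E
```

```text
board [0.552 0.558 0.558 0.558 0.558]
clip 592.8 318.7 362 t 20.65
```

View pics/c10.png

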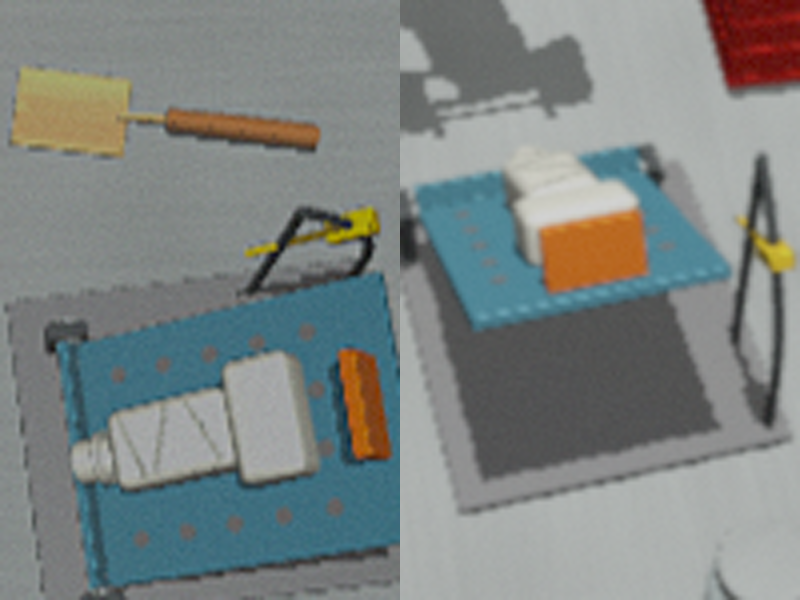

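The top crop shows the jug lengthwise, mouth at (75,460) near the lip and base edge at about (308,412). I'll quantify its centre on the slope.

```bash
python3 - <<'E'
from h import *
from ang import pt
from scipy.optimize import least_squares
t=Cam("top"); T=lambda u,v:np.array((290+u/4-.5,110+v/4-.5))
O=[(T(72,460),(-.085,0,.022)),(T(296,352),(.085,.042,.045)),(T(320,470),(.085,-.042,.045)),(T(224,365),(.037,.042,.045)),(T(240,483),(.037,-.042,.045)),(T(109,411),(-.053,.028,.045)),(T(122,487),(-.053,-.028,.045))]
def f(p):
    c,n=np.cos(p[2]),np.sin(p[2])
    return np.concatenate([t.px(pt(.5575,(p[0]+c*L[0]-n*L[1],p[1]+n*L[0]+c*L[1],L[2])))-q for q,L in O])
r=least_squares(f,[.11,0,0]); print(r.x.round(4),np.degrees(r.x[2]),r.fun.reshape(-1,2).round(1).tolist())
E
sleep 0; python3 chk.py pics/x.png
```

```text
[0.1011 0.002  0.0068] 0.3867815507317735 [[4.4, -0.3], [-1.3, -1.1], [-2.2, 1.0], [-0.1, -0.5], [0.6, 0.9], [-0.2, -0.4], [-0.6, 0.4]]
board [0.552 0.558 0.558 0.558 0.558]
clip 592.8 318.7 362 t 21.2
```

```bash
python3 - <<'E'
from h import *
from ang import pt
from scipy.optimize import least_squares
t=Cam("top"); T=lambda u,v:np.array((290+u/4-.5,110+v/4-.5))
O=[(T(72,460),(-.085,0,.041)),(T(296,352),(.085,.042,.045)),(T(320,470),(.085,-.042,.045)),(T(224,365),(.037,.042,.045)),(T(240,483),(.037,-.042,.045)),(T(109,411),(-.053,.028,.045)),(T(122,487),(-.053,-.028,.045))]
def f(p):
    c,n=np.cos(p[2]),np.sin(p[2])
    return np.concatenate([t.px(pt(.5575,(p[0]+c*L[0]-n*L[1],p[1]+n*L[0]+c*L[1],L[2])))-q for q,L in O])
r=least_squares(f,[.11,0,0]); print(r.x.round(4),r.fun.reshape(-1,2).round(1).tolist())
im=cv2.imread("pics/c10.png")[:,:400]; d=cv2.absdiff(im,t.crop(290,110,100,150,4)).max(2); g=cv2.GaussianBlur(d,(0,0),4); print("max smoothed change",g[250:600].max(), get_state()["time"])
E
```

```text
[0.1023 0.0016 0.0119] [[1.6, -0.4], [-1.0, -1.2], [-1.7, 0.9], [0.2, -0.5], [1.1, 0.9], [0.2, -0.2], [-0.2, 0.6]]
max smoothed change 12 21.35
```

```bash
python3 -c "
from rig import order; print(order.finish_job())"
```

```text
the job is handed in; nothing more can be done
None
```

The job is handed in: the board held at about 0.558 rad after release (mark about 0.557), and still does with the jug lying lengthwise on it, mouth down the slope. The jug's centre sits roughly 12 mm below the middle, near the lip; I never touched the mark, jar or spatula.

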